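# Draw the squeegee out through the compartment's short hatch

### The job

The squeegee lies in the low compartment on the cabinet's wooden base, whose hatch is shorter than the squeegee. Grip it by its handle, tilt it so that one end comes out of the hatch before the other, and draw it right out. Finish while holding it still in the gripper above the hatch, with at least 8 cm of free air between the top of the compartment and the lowest part of the squeegee, and do not disturb the things standing around.

Things in the scene. Friction and masses are not known exactly. Their poses are not given: they have to be found in the camera images.
- compartment: Low closed plywood box with a white top, fixed to the base, 400 x 300 mm, 65 mm high. Origin: centre of its underside; x along its length (roughly away from the robot), z up. Inner floor at z = 8 mm, side walls 10 mm thick (inside 380 x 280 mm), top board from z = 59 to 65 mm. Its only opening is the hatch in the middle of the top board.
- hatch (a point): Centre of the rectangular hatch, 200 mm along x and 160 mm along y, level with the upper face of the compartment's top (65 mm above the base); axes as the compartment's.
- squeegee_mid (a point): Middle of the loose squeegee (250 mm long, 0.15 to 0.31 kg) that lies flat in the compartment: mid-length, half-way up its 30 mm height, inside the handle, 23 mm above the base at the start. x runs from head to handle end, z up as it lies. It balances about 32 mm from here towards the head.
- squeegee_head (a point): Outer face of the squeegee's head, mid width and mid height, 125 mm from the middle towards -x; axes as squeegee_mid. The head, a steel bar with a rubber blade, is 110 mm wide (y), 30 mm high, and reaches from x = -125 to -94 mm of the middle; a thin steel frame joins it to the handle.
- squeegee_tail (a point): Free end of the squeegee's handle at mid height, 125 mm from the middle towards +x; axes as squeegee_mid. The straight grey plastic handle is 24 mm wide (y) and 24 mm high, from x = -60 to +105 mm of the middle; then a black end piece 30 x 30 mm to +125 mm.
- scoop: Clear measuring scoop, cup 48 mm across and 38 mm high, with a 60 mm flat handle; stands on the compartment's top near a corner beyond the hatch. Origin under the cup. Leave alone.
- jar: Small glass jar 48 mm across, 55 mm high, on the compartment's top near the other corner beyond the hatch. Origin under its centre. Leave alone.
- spray_bottle: Glass spray bottle 72 mm across, 205 mm high, with a black trigger head, standing on the base. Origin under its centre. Leave alone.
- scrub_brush: Green scrub brush with a loop handle, 150 x 55 mm, 77 mm high, on the base. Origin under its centre. Leave alone.
- cleaner: White plastic bottle 68 mm across, 170 mm high, standing on the base. Origin under its centre. Leave alone.
- pad_tray: Grey open tray 160 x 110 mm, 50 mm high, on the base. Origin under its centre. Leave alone.
- beaker: Clear plastic beaker 80 mm across, 100 mm high, standing on the base. Origin under its centre. Leave alone.

How it is judged (in metres and radians):
On the way:
1. one end of the squeegee is out above the hatch while the other end is still inside the compartment (((height (world z) of squeegee_tail above 0.085 m and height (world z) of squeegee_head below 0.06 m) or (height (world z) of squeegee_head above 0.085 m and height (world z) of squeegee_tail below 0.06 m))), for 0.1 s.
At the end, for the whole second after the job is handed in: The gripper's fingers hold the squeegee (contact above 1 N), it does not touch the compartment, both its ends are at least 75 mm above the compartment's top, its middle is within 150 mm (horizontally) of the hatch's centre, and it is still (under 0.03 m/s and 0.2 rad/s) (height (world z) of each of squeegee_head, squeegee_tail above 0.14 m and horizontal distance between squeegee_mid and hatch below 0.15 m and contact force between the fingers and squeegee above 1 N and contact force between squeegee and compartment below 0.2 N and linear speed of squeegee below 0.03 m/s and angular speed of squeegee below 0.2 rad/s); the arm keeps its last pose, push and grip.
It fails at once if a thing on the compartment (scoop, jar) is shifted by more than 30 mm (distance of any of scoop, jar from where it was at the start of the episode above 0.03 m).
It fails at once if a thing on the base is shifted by more than 30 mm (distance of any of spray_bottle, scrub_brush, cleaner, pad_tray, beaker from where it was at the start of the episode above 0.03 m).
It fails at once if a standing bottle, jar, scoop or beaker is tipped over (more than 35 degrees) (angle between any of scoop, jar, spray_bottle, cleaner, beaker's own z axis and vertical above 0.6 rad).
It also fails if it takes over 38 s, if anything falls off the work surface, if the arm or the gripper's body presses on something with over 40 N, if the wrist force passes 120 N, or if a joint passes its speed limit or range.

### The arm

A 6-joint arm with a two-finger parallel gripper is mounted at the origin on the work surface. World frame = base frame: x ahead of the robot, y to its left, z up, the work surface at z = 0. Lengths are in m, angles in degrees, forces in N, time in s.
With the tool pointing down it reaches from about 0.25 to 0.725 m from the base axis. Payload 9.7 kg.
Tool frame: the origin (TCP) lies on the centre line of the jaws, within the pads' length; the fingertips stand 22 mm ahead of it and the grasp point (between the pads) lies 3 mm ahead of it; z points along the fingers, y is the direction in which the jaws open and shut (so a half turn about z gives the same grasp; the last joint's range is limited). The gripper opens to 85 mm and grips with 20 to 120 N. Pads are 22 mm wide; open, the fingers measure 114 mm over their backs; the gripper's body (76 mm by 85 mm) begins 54 mm behind the grasp point. The pads swing forward as they close: fully open they stand 13 mm farther back than shut.
Start: joints at [-77.177, 4.979, 10.078, 95.1, 0, 90], TCP at [0.122, -0.536, 0.253] pointing down, gripper open.
Joint ranges: [-179.16, 179.16], [-48.56, 103.87], [-65.8, 70.77], [-126.05, 130.52], [-82.76, 87.17], [-180, 180]. Speed limits (degrees/s): [127.2, 127.2, 147.25, 180, 180, 180].

### API

Orientations are given as [roll, pitch, yaw] about the fixed x, y, z axes, in that order (R = Rz(yaw) Ry(pitch) Rx(roll)).
In Python, from workcell import get_obs, camera, camera_params, job_done gives the robot as it stands.
- The arm moves only by the tool servo_tool, never from a script. Its argument "steps" is a list of rows, each an object of numbers: "x", "y", "z": the shift along the world's x, y, z in mm; "yaw": the turn about the world's z in degrees. A call has 1 to 12 rows; each row is the pose to reach, as a shift and turn from the pose measured when the call began; what a row does not reach only later rows make up. A row lasts 1/8 s, in which the tool goes at most 62.5 mm and 10.7 degrees, less where a joint would pass 70% of its speed; a pose out of reach is approached as far as the arm can. A call with a gripper value outside its range is refused whole. "grip" is the finger opening in mm, from 0 to 85.4, set as the call begins (left out, the last holds). The fingers move at their own pace and stop on an object; "grip_force" is the grip in N (left out, the last holds). Time passes only in rows, so rows that repeat a pose let the fingers close. It gives the time, the measured TCP pose, the force and the opening at its end, in the units of the state.
- get_obs(): the state, without advancing time (a new reading comes with each control period).
- camera(name): name is "scene" or "top" or "wrist"; returns (picture, depth): 384x512x3 uint8, red, green, blue; 384x512 float32, m along the optical axis (not along the pixel's ray), 0 where there is no reading.
- camera_params(name): a dict with "intrinsics" (3x3 intrinsics, pixels), "D" ([k1, k2, p1, p2, k3] as OpenCV has them; the pictures are not rectified), "rvec" (rotation vector, rad) and "tvec" (3), from world to camera coordinates, as OpenCV has them; the wrist camera has in their place "hand_eye" (4x4, takes a point from camera to tool coordinates, whose origin is the TCP and whose axes are the flange's). Camera axes: x right, y down, z forward; pixel columns grow to the right and rows downward; lengths in m; the calibration is good to about 2 mm. A picture is of the moment at which its call begins: read the wrist's pose just before it. camera_params takes no time and is no camera call.
- job_done(): hands the job in, once; it reports no verdict.
The state is a dict: "time": time; "q": joint angles; "qd": joint speeds; "joint_efforts": joint torques, N m; "ee_pos": TCP position; "tcp_rot": TCP orientation; "wrist_force": force on the tool from outside, world axes, zero at the start; "torque": the same for the moment, N m; "opening": finger opening in m.
Only numpy, scipy, OpenCV 4.12 (cv2) and the standard library are available. Lean on these libraries where they do the work, as an engineer would, in place of code of your own. Each camera call takes 0.05 s, during which the arm holds its last target.

## Working session

There is one attempt and no reset: what is moved stays moved. The work goes in short steps, Python scripts to look and compute and a tool call to move; the robot and the scene stay as the last step left them, time stands still between calls to the robot, and variables do not carry over. Pictures are saved under pics/ and viewed, and the job is handed in when it is done.

Besides the shell and the picture viewer there is one more tool, called as a command line: name --argument value ..., lists and objects as JSON in quotes. servo_tool: Moves the arm, as the interface text tells. Its arguments: {"type":"object","properties":{"steps":{"type":"array"},"grip":{"type":"number"},"grip_force":{"type":"number"}},"required":["steps"]}

```bash
mkdir -p pics; cat > h.py <<'E'
import numpy as np, cv2
from workcell import *
def save(n,img,f=1.0):
    cv2.imwrite(n,cv2.resize(cv2.cvtColor(img,cv2.COLOR_RGB2BGR),None,fx=f,fy=f,interpolation=cv2.INTER_CUBIC))
def rays(name,uv):
    p=camera_params(name);K=np.array(p['intrinsics']);D=np.array(p['D'])
    u=cv2.undistortPoints(np.array(uv,float).reshape(-1,1,2),K,D).reshape(-1,2)
    d=np.c_[u,np.ones(len(u))]
    R=cv2.Rodrigues(np.array(p['rvec'],float))[0];t=np.array(p['tvec'],float).ravel()
    return -R.T@t, d@R
def onz(name,uv,z):
    c,d=rays(name,uv); return c+d*((z-c[2])/d[:,2])[:,None]
E
python3 - <<'E'
from h import *
o=get_obs();print(o)
for n in('scene','top'):
    a,d=camera(n);save(f'pics/{n}0.png',a,1.5);np.savez(f'{n}0.npz',a=a,d=d)
    p=camera_params(n);print(n,p,rays(n,[[256,192]]))
E
```

```text
{'time': 0.0, 'q': array([-7.71770938e+01,  5.01194216e+00,  1.00362646e+01,  9.50995742e+01,
        7.12119737e-04,  8.99997888e+01]), 'qd': array([-0.03487721,  0.0137653 , -0.06720925, -0.01499911, -0.01561378,
       -0.06158457]), 'joint_efforts': array([-7.01166337e-04, -5.20381951e+01,  4.64807332e+01,  1.60943315e-02,
        6.80765243e-05,  4.08468054e-05]), 'ee_pos': array([ 0.12202741, -0.53609876,  0.25259118]), 'tcp_rot': array([-1.79924748e+02, -7.12396539e-04,  1.28231165e+01]), 'wrist_force': array([-0.34132519, -0.15640301, -0.11892243]), 'torque': array([ 0.01268084, -0.01490128,  0.00804203]), 'opening': 0.08543062339984285}
scene {'intrinsics': array([[491.24797455,   0.        , 250.86651112],
       [  0.        , 491.24797455, 198.07713569],
       [  0.        ,   0.        ,   1.        ]]), 'D': array([0.02299265, 0.        , 0.        , 0.        , 0.        ]), 'rvec': array([ 2.36546159,  0.68142133, -0.24310316]), 'tvec': array([-0.46425757, -0.19598304,  1.7066367 ])} (array([ 1.05109908, -0.80911002,  1.18620611]), array([[-0.3345986 ,  0.55756202, -0.75988855]]))
top {'intrinsics': array([[367.77302612,   0.        , 256.62012843],
       [  0.        , 367.77302612, 193.89486521],
       [  0.        ,   0.        ,   1.        ]]), 'D': array([-0.11699114,  0.        ,  0.        ,  0.        ,  0.        ]), 'rvec': array([ 2.15976772, -2.15549031,  0.14645913]), 'tvec': array([-0.00233074,  0.57411703,  1.33121626])} (array([0.39790148, 0.00741231, 1.39404878]), array([[ 0.13388951, -0.00459009, -0.99100046]]))
```

View pics/scene0.png

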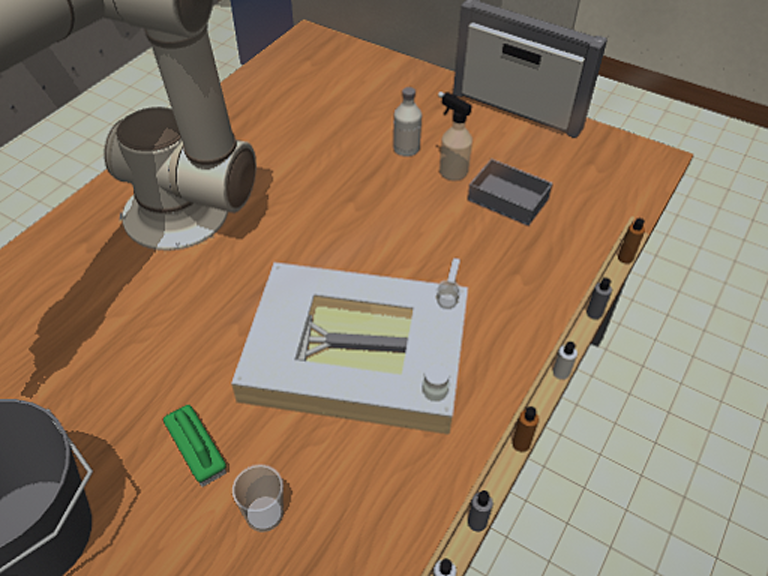

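View pics/top0.png

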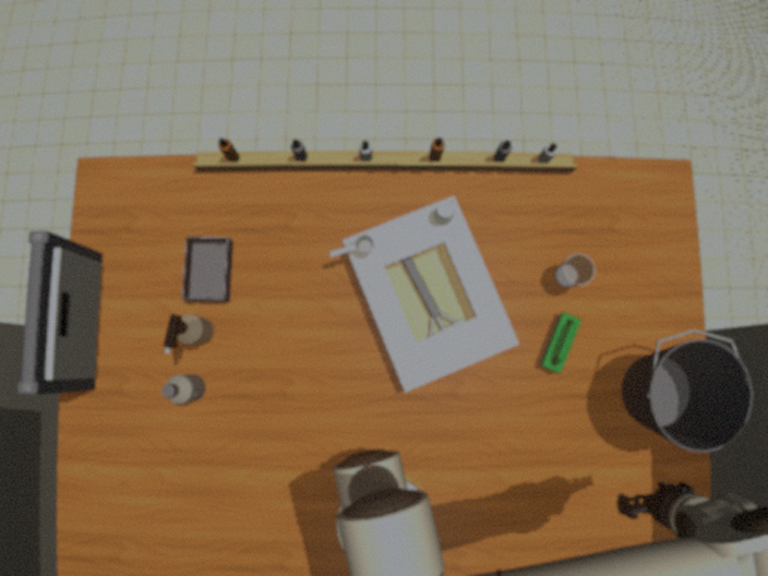

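```bash
python3 - <<'E'
from h import *
for n,b,f in(('top',(225,125,355,265),4),('scene',(150,165,325,295),4)):
    a=np.load(f'{n}0.npz')['a']
    save(f'pics/{n}crop.png',a[b[1]:b[3],b[0]:b[2]],f)
E
```

```text
(no output)
```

View pics/topcrop.png

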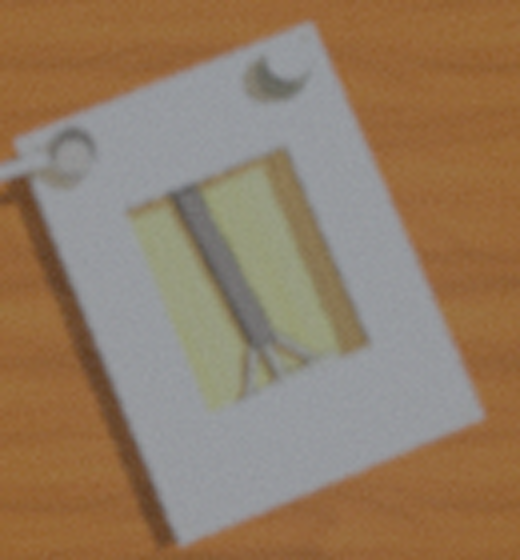

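View pics/scenecrop.png

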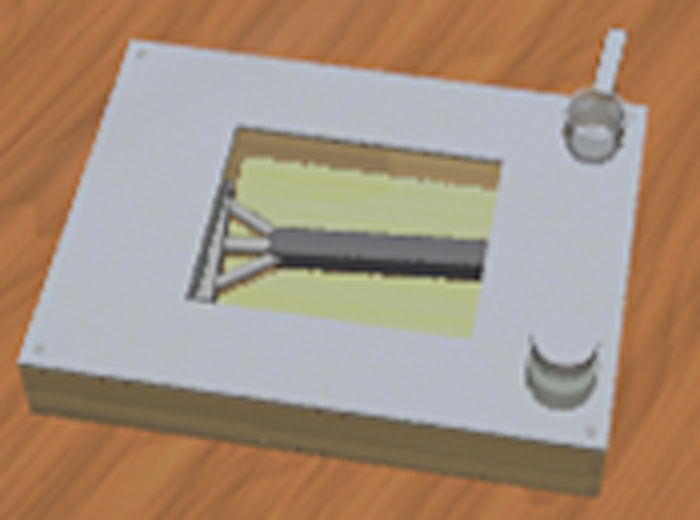

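```bash
python3 - <<'E'
from h import *
T=lambda p:np.array(p)/4.+np.array([225,125])-.375
S=lambda p:np.array(p)/4.+np.array([150,165])-.375
b=onz('top',T([(312,22),(485,415),(180,547),(17,140)]),.065)
h=onz('top',T([(128,212),(287,147),(370,345),(212,410)]),.065)
print(b.round(4),b.mean(0));print(h.round(4),h.mean(0))
bs=onz('scene',S([(608,447),(20,363),(132,40),(647,107)]),.065)
hs=onz('scene',S([(502,160),(472,336),(188,298),(238,128)]),.065)
print(bs.round(4),bs.mean(0));print(hs.round(4),hs.mean(0))
for q in (b,bs):
    v=(q[0]+q[3]-q[1]-q[2])[:2];print('yaw',np.degrees(np.arctan2(v[1],v[0])))
# handle axis: top face edges
t=onz('top',T([(258,347),(190,192)]),.035);print('handle top',t)
s=onz('scene',S([(272,243),(485,250)]),.030);print('handle scene',s)
for q in(t,s):
    v=q[1]-q[0];print(np.degrees(np.arctan2(v[1],v[0])))
s=onz('scene',S([(565,378),(595,145)]),.065);print('jar,scoop',s)
E
```

```text
[[ 0.8122 -0.1733  0.065 ]
 [ 0.4449 -0.3257  0.065 ]
 [ 0.3274 -0.0479  0.065 ]
 [ 0.6979  0.1017  0.065 ]] [ 0.57058669 -0.11128625  0.065     ]
[[ 0.6306 -0.0009  0.065 ]
 [ 0.6921 -0.1478  0.065 ]
 [ 0.5087 -0.2213  0.065 ]
 [ 0.4498 -0.077   0.065 ]] [ 0.57031717 -0.11176274  0.065     ]
[[ 0.8116 -0.1704  0.065 ]
 [ 0.444  -0.3245  0.065 ]
 [ 0.3283 -0.0473  0.065 ]
 [ 0.697   0.1044  0.065 ]] [ 0.57021669 -0.10943957  0.065     ]
[[ 0.6306  0.002   0.065 ]
 [ 0.6915 -0.143   0.065 ]
 [ 0.5084 -0.2209  0.065 ]
 [ 0.4488 -0.0763  0.065 ]] [ 0.56983611 -0.10954479  0.065     ]
yaw 22.256594070807644
yaw 22.55420048633932
handle top [[ 0.50928986 -0.12190659  0.035     ]
 [ 0.65513973 -0.05934838  0.035     ]]
handle scene [[ 0.51449785 -0.13010037  0.03      ]
 [ 0.64970263 -0.05247389  0.03      ]]
23.215556322273844
29.86186042657303
jar,scoop [[ 0.76183106 -0.13875322  0.065     ]
 [ 0.68163531  0.05101181  0.065     ]]
```

servo_tool --steps '[{"x": 20,"y": 60,"z": 40,"yaw": 3},{"x": 40,"y": 120,"z": 60,"yaw": 6},{"x": 70,"y": 180,"z": 60,"yaw": 9},{"x": 100,"y": 230,"z": 60,"yaw": 12},{"x": 150,"y": 270,"z": 60,"yaw": 12},{"x": 200,"y": 305,"z": 60,"yaw": 12},{"x": 250,"y": 340,"z": 60,"yaw": 12},{"x": 300,"y": 370,"z": 60,"yaw": 12},{"x": 350,"y": 400,"z": 60,"yaw": 12},{"x": 400,"y": 420,"z": 60,"yaw": 12},{"x": 430,"y": 430,"z": 60,"yaw": 12},{"x": 430,"y": 430,"z": 60,"yaw": 12}]' --grip 85

```text
time: 1.6
ee_pos: [0.5534, -0.1051, 0.3107]
tcp_rot: [-179.8, 0.1, 24.9]
wrist_force: [-0.8, -0.8, -0.6]
opening: 0.0848
```

```bash
python3 - <<'E'
from h import *
o=get_obs();print(o['time'],o['ee_pos'],o['tcp_rot'])
a,d=camera('wrist');save('pics/w1.png',a,1.5);np.savez('w1.npz',a=a,d=d,p=o['ee_pos'],r=o['tcp_rot'])
print(camera_params('wrist'))
E
```

```text
1.6 [ 0.55343964 -0.10509186  0.3107369 ] [-1.79831759e+02  1.31316309e-01  2.49404327e+01]
{'intrinsics': array([[266.03443272,   0.        , 258.30362483],
       [  0.        , 266.03443272, 193.75967601],
       [  0.        ,   0.        ,   1.        ]]), 'D': array([-0.01041077,  0.        ,  0.        ,  0.        ,  0.        ]), 'hand_eye': array([[ 7.32360815e-04, -9.63070264e-01, -2.69249196e-01,
         6.87326714e-02],
       [ 9.99999646e-01,  8.16851256e-04, -2.01763277e-04,
        -5.64550178e-04],
       [ 4.14248757e-04, -2.69248953e-01,  9.63070522e-01,
        -1.19671631e-01],
       [ 0.00000000e+00,  0.00000000e+00,  0.00000000e+00,
         1.00000000e+00]])}
```

View pics/w1.png

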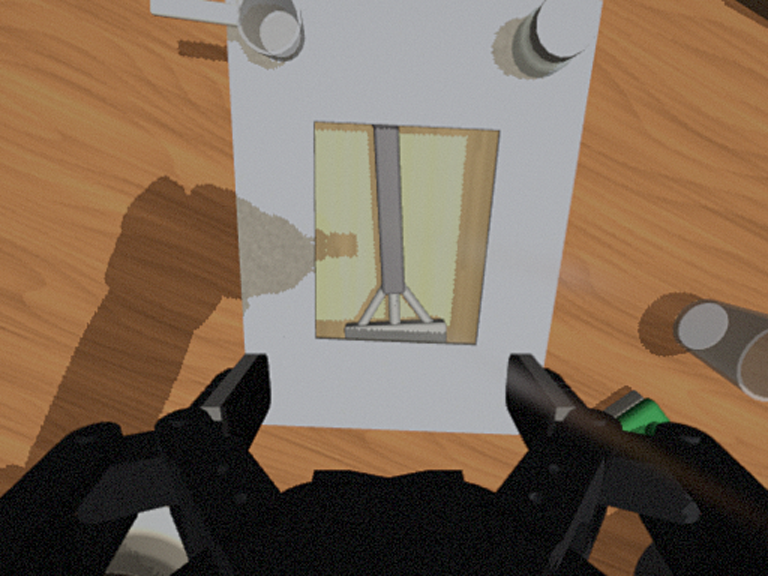

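```bash
cat >> h.py <<'E'
from scipy.spatial.transform import Rotation as Ro
def wonz(uv,z,p,r):
    c=camera_params('wrist');H=np.array(c['hand_eye'])
    u=cv2.undistortPoints(np.array(uv,float).reshape(-1,1,2),np.array(c['intrinsics']),np.array(c['D'])).reshape(-1,2)
    d=np.c_[u,np.ones(len(u))]
    R=Ro.from_euler('xyz',r,degrees=True).as_matrix()
    C=p+R@H[:3,3]; D=d@(R@H[:3,:3]).T
    z=np.broadcast_to(z,len(u))
    return C+D*((z-C[2])/D[:,2])[:,None]
def comp(P,c=(.5702,-.1105),yaw=22.4):
    a=np.radians(yaw);M=np.array([[np.cos(a),np.sin(a)],[-np.sin(a),np.cos(a)]])
    return (np.atleast_2d(P)[:,:2]-c)@M.T
E
python3 - <<'E'
from h import *
w=np.load('w1.npz');a=w['a']
W=lambda q:np.array(q)/1.5-.17
hc=wonz(W([(315,122),(499,130),(477,344),(317,338)]),.065,w['p'],w['r']);print('hatch',hc.round(4),hc.mean(0))
hd=wonz(W([(376,127),(399,127),(381,291),(405,291)]),.035,w['p'],w['r']);print('handle',hd.round(4))
f=(hd[0]+hd[1])/2;n=(hd[2]+hd[3])/2;v=f-n;print('yaw',np.degrees(np.arctan2(v[1],v[0])),'near',n,'mid',n+v/np.linalg.norm(v)*.06)
for q in(hc,hd,n,n+v/np.linalg.norm(v)*.06):print(comp(q).round(4))
print('headtop',comp(wonz(W([(345,328),(445,322)]),.038,w['p'],w['r'])))
d=w['d'];print(d[100:190:20,258])
E
```

```text
hatch [[ 0.6313  0.001   0.065 ]
 [ 0.6919 -0.144   0.065 ]
 [ 0.5099 -0.2212  0.065 ]
 [ 0.4489 -0.0755  0.065 ]] [ 0.57049411 -0.10990447  0.065     ]
handle [[ 0.6523 -0.0454  0.035 ]
 [ 0.6613 -0.0647  0.035 ]
 [ 0.5113 -0.1155  0.035 ]
 [ 0.5217 -0.1378  0.035 ]]
yaw 27.033233562035612 near [ 0.5165138  -0.12665922  0.035     ] mid [ 0.56995839 -0.09938878  0.035     ]
[[ 0.099   0.0798]
 [ 0.0997 -0.0774]
 [-0.0979 -0.0793]
 [-0.0988  0.0786]]
[[ 0.1007  0.0289]
 [ 0.1017  0.0076]
 [-0.0564  0.0179]
 [-0.0552 -0.0068]]
[[-0.0558  0.0055]]
[[0.004  0.0104]]
headtop [[-0.09756497  0.05394093]
 [-0.08604206 -0.05028108]]
[0.37539807 0.38157305 0.38966474 0.3992688  0.40633735]
```

servo_tool --steps '[{"x": 35,"y": 16,"z": -20,"yaw": 2},{"x": 75,"y": 35,"z": -60,"yaw": 2},{"x": 75,"y": 35,"z": -110,"yaw": 2},{"x": 75,"y": 35,"z": -160,"yaw": 2},{"x": 75,"y": 35,"z": -200,"yaw": 2},{"x": 75,"y": 35,"z": -200,"yaw": 2}]' --grip 60

```text
time: 2.4
ee_pos: [0.6248, -0.0712, 0.1089]
tcp_rot: [-179.7, 0.4, 26.8]
wrist_force: [-0.6, -0.4, 0.3]
opening: 0.06
```

```bash
python3 - <<'E'
from h import *
o=get_obs();print(o['time'],o['ee_pos'],o['tcp_rot'])
a,d=camera('wrist');save('pics/w2.png',a,1.5)
a,d=camera('scene');save('pics/s2.png',a[90:320,110:370],3)
E
```

```text
2.4 [ 0.62478701 -0.07121577  0.10892715] [-179.69383847    0.37539979   26.83573408]
```

View pics/w2.png

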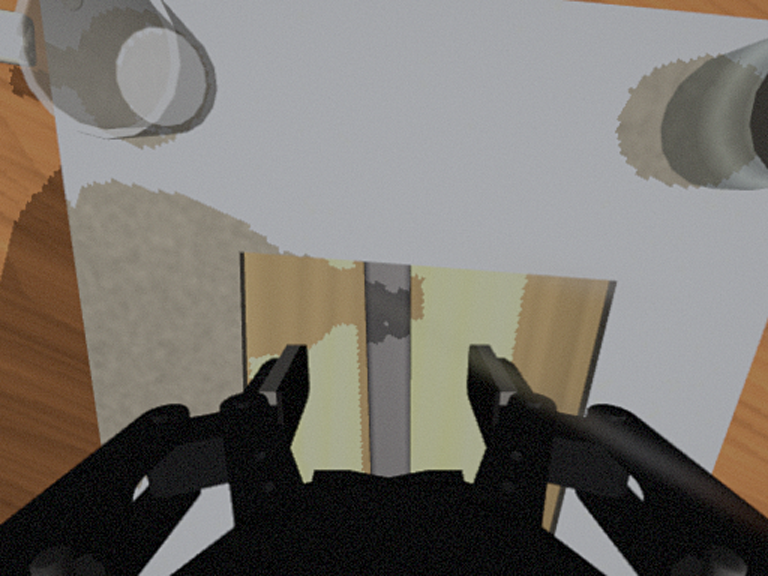

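View pics/s2.png

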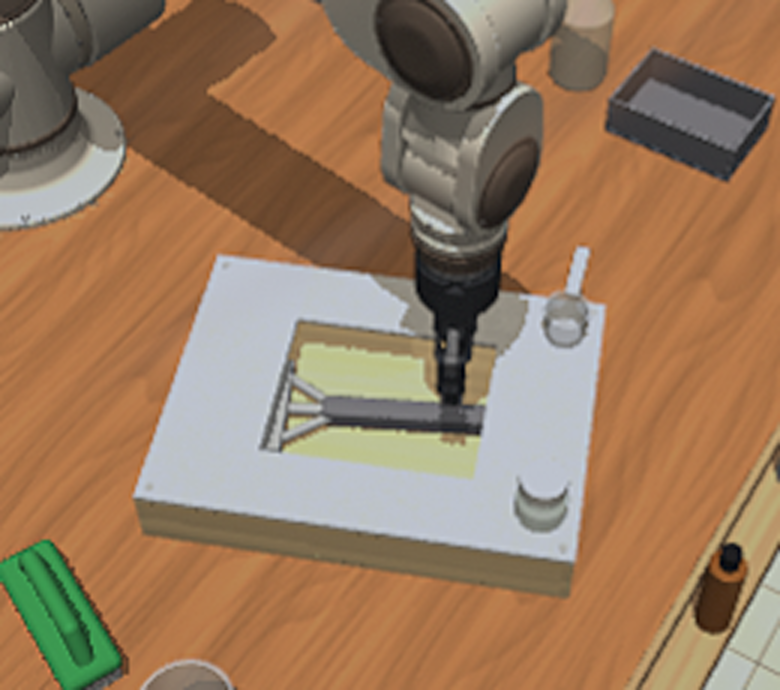

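servo_tool --steps '[{"x": 1,"y": 1,"z": -25},{"x": 2,"y": 1,"z": -50},{"x": 2,"y": 1,"z": -65},{"x": 2,"y": 1,"z": -73},{"x": 2,"y": 1,"z": -73}]'

```text
schema error: expected keys x, y, z, yaw
```

servo_tool --steps '[{"z": 0},{"z": 0},{"z": 0},{"z": 0}]' --grip 0 --grip_force 30

```text
schema error: expected keys x, y, z, yaw
```

servo_tool --steps '[{"x": 1,"y": 1,"z": -25,"yaw": 0},{"x": 2,"y": 1,"z": -50,"yaw": 0},{"x": 2,"y": 1,"z": -65,"yaw": 0},{"x": 2,"y": 1,"z": -73,"yaw": 0},{"x": 2,"y": 1,"z": -73,"yaw": 0}]'

```text
time: 3.12
ee_pos: [0.6294, -0.0704, 0.041]
tcp_rot: [-179.9, 0.0, 26.8]
wrist_force: [-0.9, -0.1, 0.2]
opening: 0.0598
```

servo_tool --steps '[{"x": 0,"y": 0,"z": -5,"yaw": 0},{"x": 0,"y": 0,"z": -5,"yaw": 0},{"x": 0,"y": 0,"z": -5,"yaw": 0},{"x": 0,"y": 0,"z": -5,"yaw": 0},{"x": 0,"y": 0,"z": -5,"yaw": 0},{"x": 0,"y": 0,"z": -5,"yaw": 0}]' --grip 0 --grip_force 30

```text
time: 3.88
ee_pos: [0.6296, -0.0703, 0.0363]
tcp_rot: [-179.9, -0.0, 26.8]
wrist_force: [0.4, -0.4, 2.9]
opening: 0.0235
```

servo_tool --steps '[{"x": 0,"y": 0,"z": 5,"yaw": 0},{"x": -10,"y": -5,"z": 6,"yaw": 0},{"x": -20,"y": -10,"z": 6,"yaw": 0},{"x": -32,"y": -16,"z": 6,"yaw": -2},{"x": -42,"y": -20,"z": 6,"yaw": -4},{"x": -42,"y": -20,"z": 6,"yaw": -4},{"x": -42,"y": -20,"z": 6,"yaw": -4}]'

```text
time: 4.75
ee_pos: [0.5878, -0.0904, 0.0425]
tcp_rot: [-180.0, -0.0, 22.9]
wrist_force: [-0.8, -0.0, -2.8]
opening: 0.0233
```

```bash
python3 - <<'E'
from h import *
o=get_obs();print(o['time'],o['ee_pos'],o['tcp_rot'],comp(o['ee_pos']))
a,d=camera('scene');save('pics/s3.png',a[90:320,110:370],3)
a,d=camera('wrist');save('pics/w3.png',a,1.5)
E
```

```text
4.75 [ 0.58783946 -0.09036742  0.0425412 ] [-1.79956080e+02 -3.95873773e-02  2.28544635e+01] [[0.02398042 0.01189162]]
```

View pics/s3.png

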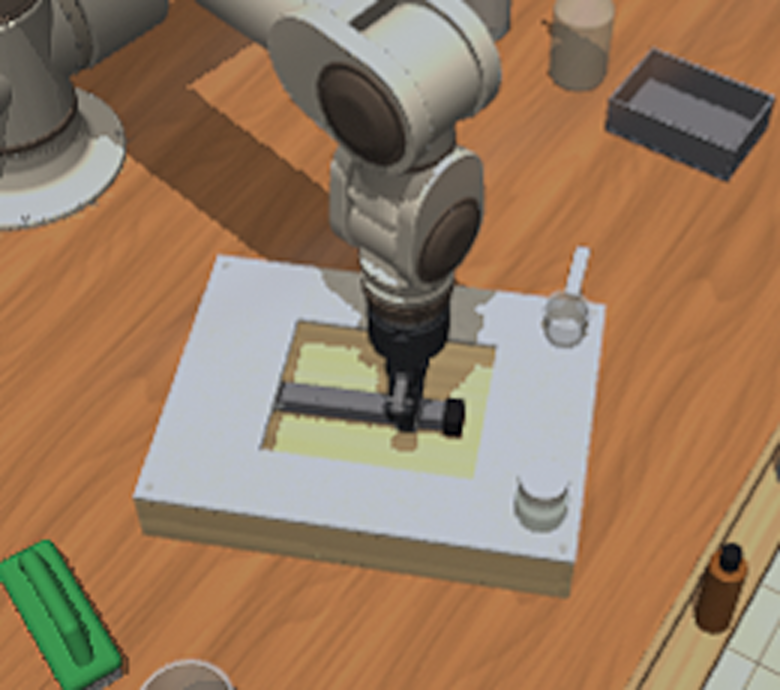

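View pics/w3.png

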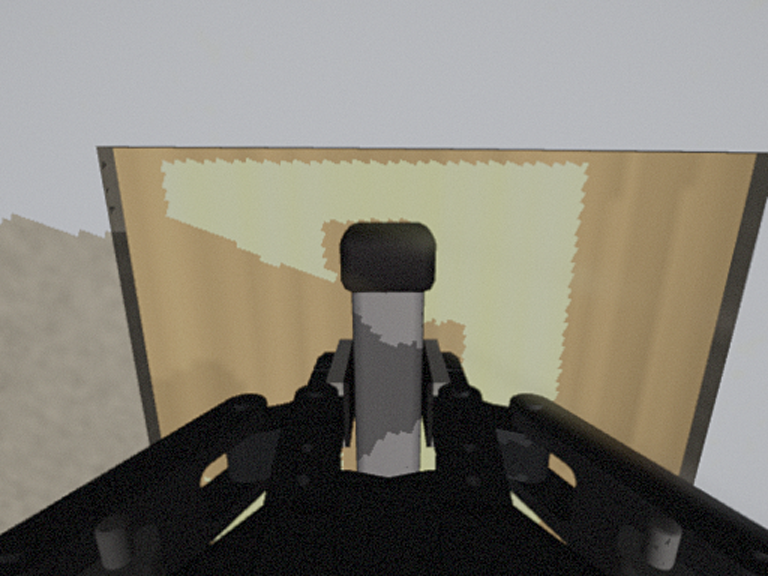

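servo_tool --steps '[{"x": 0,"y": 0,"z": 10,"yaw": 0},{"x": 0,"y": 0,"z": 20,"yaw": 0},{"x": 0,"y": 0,"z": 30,"yaw": 0},{"x": 0,"y": 0,"z": 40,"yaw": 0},{"x": 0,"y": 0,"z": 40,"yaw": 0}]'

```text
time: 5.48
ee_pos: [0.5885, -0.0903, 0.0836]
tcp_rot: [180.0, -0.1, 22.9]
wrist_force: [-0.0, 0.4, -3.9]
opening: 0.0235
```

```bash
python3 - <<'E'
from h import *
o=get_obs();print(o['time'],o['ee_pos'],o['tcp_rot'],comp(o['ee_pos']))
a,d=camera('scene');save('pics/s4.png',a[90:320,110:370],3)
a,d=camera('wrist');save('pics/w4.png',a,1.5)
E
```

```text
5.475 [ 0.58850909 -0.09032125  0.08361555] [ 1.79998717e+02 -1.10577979e-01  2.28693956e+01] [[0.02461712 0.01167914]]
```

View pics/s4.png

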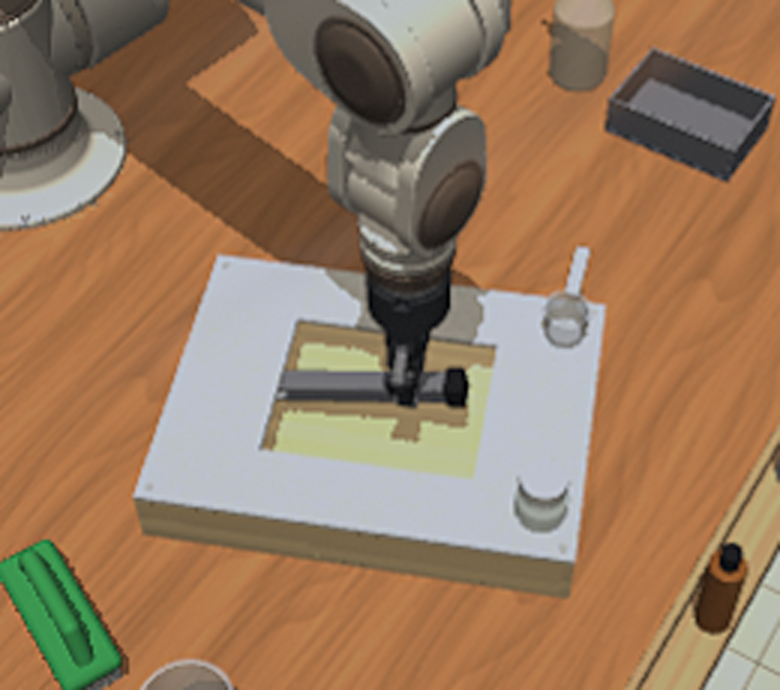

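View pics/w4.png

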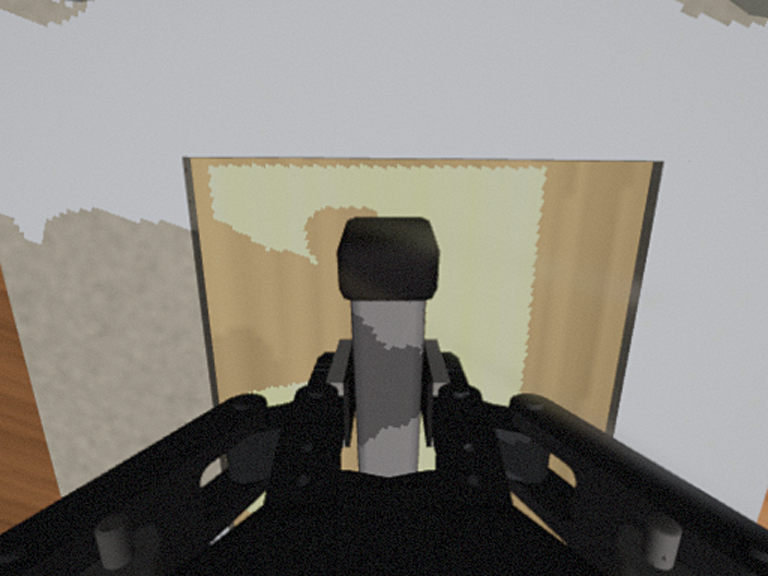

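servo_tool --steps '[{"x": 0,"y": 0,"z": 10,"yaw": 0},{"x": 0,"y": 0,"z": 20,"yaw": 0},{"x": 0,"y": 0,"z": 30,"yaw": 0},{"x": 0,"y": 0,"z": 40,"yaw": 0},{"x": 0,"y": 0,"z": 40,"yaw": 0}]'

```text
time: 6.2
ee_pos: [0.5884, -0.0903, 0.1236]
tcp_rot: [180.0, -0.1, 22.9]
wrist_force: [-0.3, 0.4, -2.0]
opening: 0.0233
```

```bash
python3 - <<'E'
from h import *
o=get_obs();print(o['time'],o['ee_pos'],o['tcp_rot'],comp(o['ee_pos']))
a,d=camera('scene');save('pics/s5.png',a[90:320,110:370],3)
a,d=camera('wrist');save('pics/w5.png',a,1.5)
E
```

```text
6.2 [ 0.58844183 -0.09034533  0.12359251] [ 1.79995837e+02 -1.09698861e-01  2.28663836e+01] [[0.02454575 0.0116825 ]]
```

View pics/s5.png

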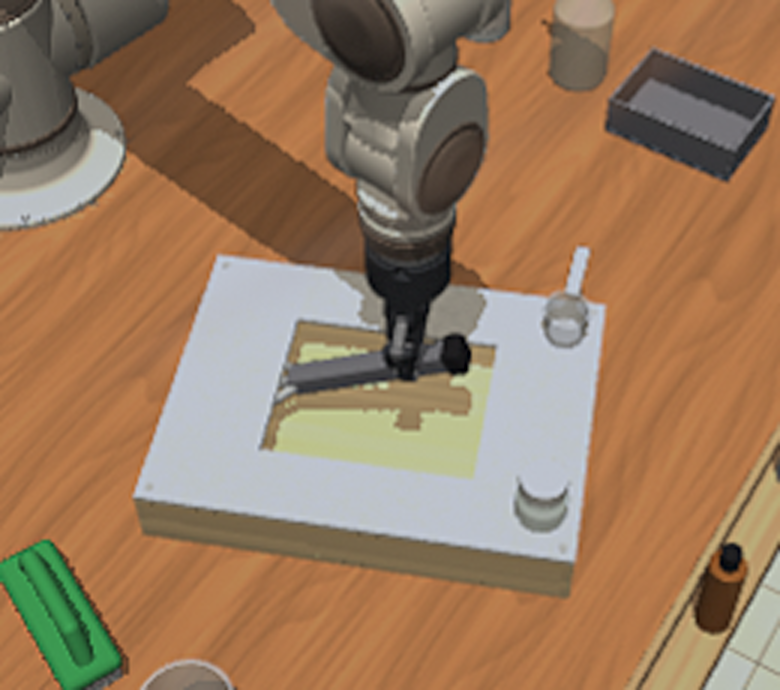

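View pics/w5.png

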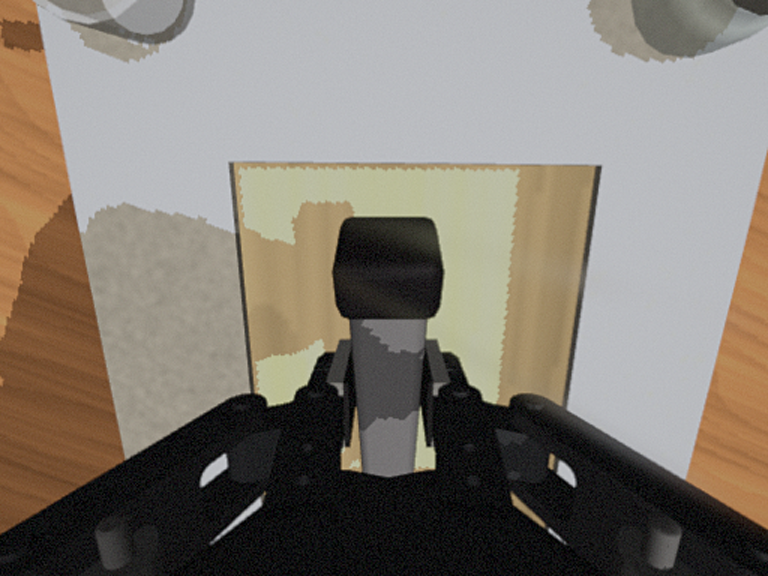

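servo_tool --steps '[{"x": 0,"y": 0,"z": 12,"yaw": 0},{"x": 0,"y": 0,"z": 24,"yaw": 0},{"x": 0,"y": 0,"z": 36,"yaw": 0},{"x": 0,"y": 0,"z": 48,"yaw": 0},{"x": 0,"y": 0,"z": 55,"yaw": 0},{"x": 0,"y": 0,"z": 55,"yaw": 0}]'

```text
time: 7.05
ee_pos: [0.5882, -0.0903, 0.178]
tcp_rot: [-180.0, -0.1, 22.9]
wrist_force: [0.4, 0.5, -2.6]
opening: 0.0233
```

```bash
python3 - <<'E'
from h import *
o=get_obs();print(o['time'],o['ee_pos'],o['tcp_rot'],comp(o['ee_pos']))
a,d=camera('scene');save('pics/s6.png',a[90:320,110:370],3)
a,d=camera('wrist');save('pics/w6.png',a,1.5)
E
```

```text
7.05 [ 0.58824662 -0.09028063  0.17803131] [-1.79983354e+02 -7.98199677e-02  2.28663354e+01] [[0.02438993 0.01181671]]
```

View pics/s6.png

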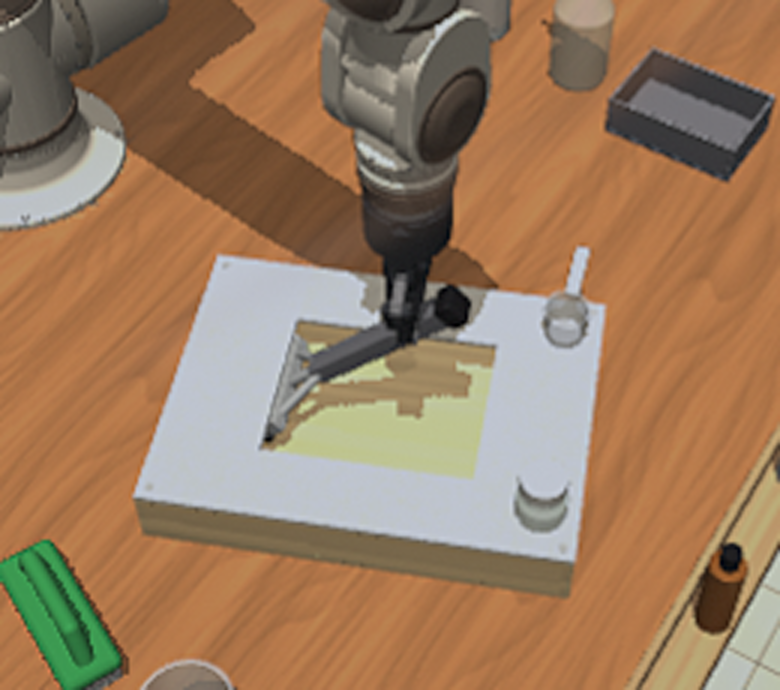

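View pics/w6.png

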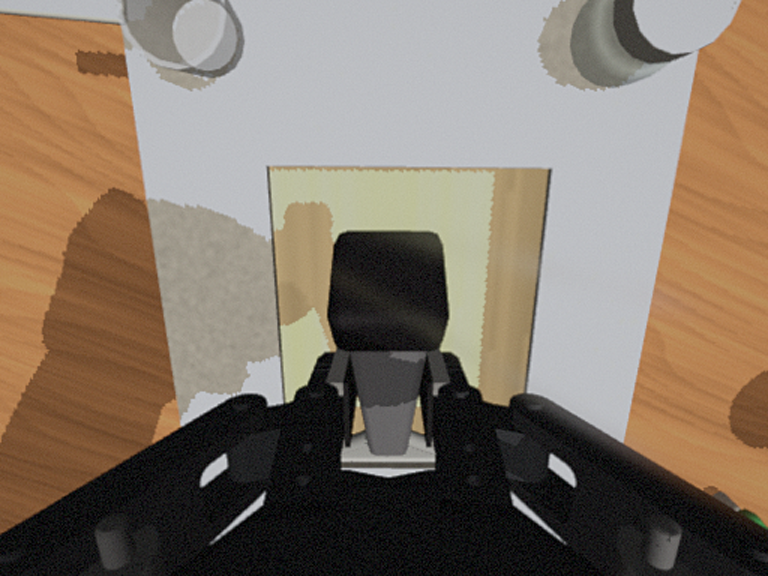

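servo_tool --steps '[{"x": 14,"y": 6,"z": 0,"yaw": 0},{"x": 28,"y": 12,"z": 2,"yaw": 0},{"x": 42,"y": 17,"z": 8,"yaw": 0},{"x": 46,"y": 19,"z": 20,"yaw": 0},{"x": 46,"y": 19,"z": 35,"yaw": 0},{"x": 46,"y": 19,"z": 50,"yaw": 0},{"x": 46,"y": 19,"z": 50,"yaw": 0}]' --grip 0 --grip_force 45

```text
time: 8.02
ee_pos: [0.6342, -0.0715, 0.2293]
tcp_rot: [180.0, -0.2, 22.9]
wrist_force: [-0.1, -0.3, -3.4]
opening: 0.023
```

```bash
python3 - <<'E'
from h import *
o=get_obs();print(o['time'],o['ee_pos'],o['tcp_rot'],comp(o['ee_pos']))
a,d=camera('scene');save('pics/s7.png',a[90:320,110:370],3)
E
```

```text
8.025 [ 0.63423412 -0.07149359  0.22929215] [ 1.79967629e+02 -1.61854413e-01  2.28538898e+01] [[0.07406668 0.01166172]]
```

View pics/s7.png

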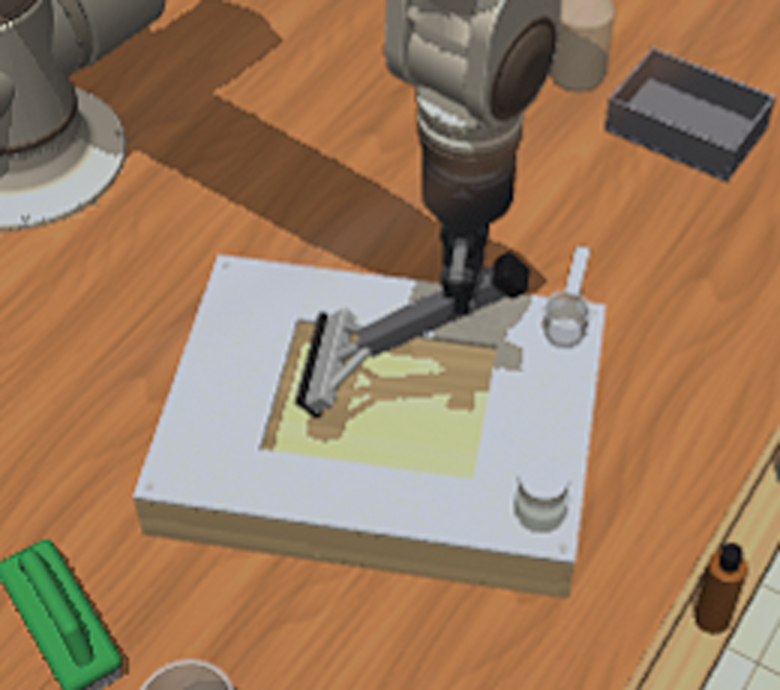

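servo_tool --steps '[{"x": 0,"y": 0,"z": 15,"yaw": 0},{"x": 0,"y": 0,"z": 35,"yaw": 0},{"x": 0,"y": 0,"z": 55,"yaw": 0},{"x": -5,"y": -2,"z": 75,"yaw": 0},{"x": -10,"y": -4,"z": 95,"yaw": 0},{"x": -15,"y": -6,"z": 112,"yaw": 0},{"x": -18,"y": -8,"z": 124,"yaw": 0},{"x": -20,"y": -8,"z": 130,"yaw": 0},{"x": -20,"y": -8,"z": 130,"yaw": 0},{"x": -20,"y": -8,"z": 130,"yaw": 0},{"x": -20,"y": -8,"z": 130,"yaw": 0},{"x": -20,"y": -8,"z": 130,"yaw": 0}]' --grip 0 --grip_force 60

```text
time: 9.57
ee_pos: [0.614, -0.0794, 0.3578]
tcp_rot: [-180.0, -0.1, 22.9]
wrist_force: [-0.7, 0.4, -3.1]
opening: 0.0224
```

```bash
python3 - <<'E'
from h import *
o=get_obs();print(o['time'],o['ee_pos'],o['tcp_rot'],o['opening'],o['wrist_force'],comp(o['ee_pos']))
a,d=camera('scene');save('pics/s8.png',a[60:320,80:370],2.7);np.savez('s8.npz',a=a,d=d)
a,d=camera('wrist');save('pics/w8.png',a,1.5)
E
```

```text
9.575 [ 0.6140007  -0.07942128  0.35780178] [-1.79976585e+02 -6.76369081e-02  2.28556576e+01] 0.022422885311172754 [-0.66893756  0.41051681 -3.06269825] [[0.05233895 0.01204256]]
```

View pics/s8.png

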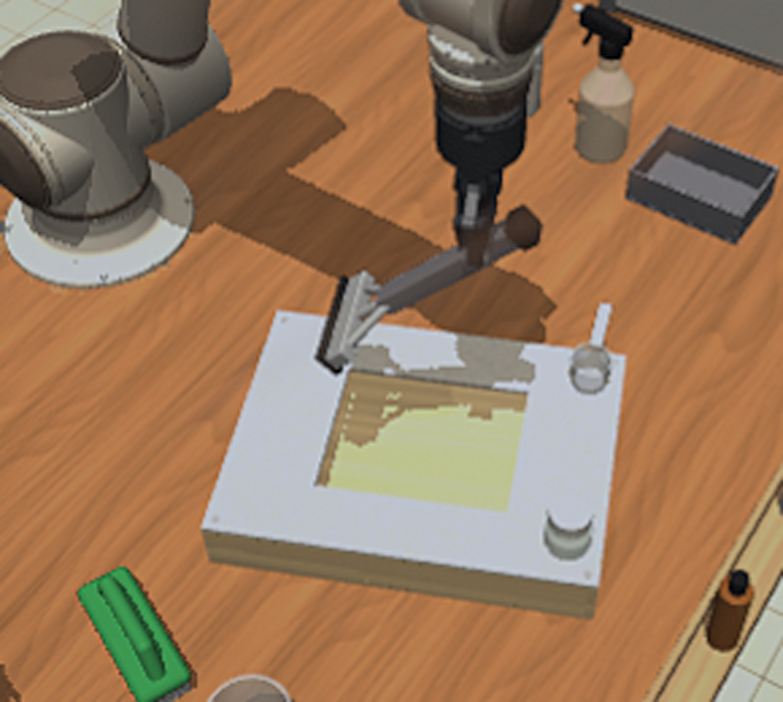

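View pics/w8.png

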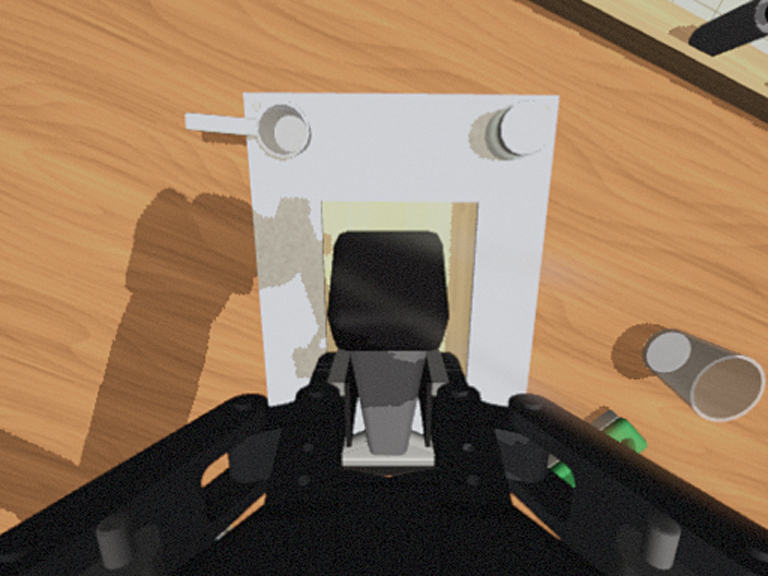

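```bash
python3 - <<'E'
from h import *
d=np.load('s8.npz')['d']
for u,v in [(203,195),(205,192),(210,168),(211,176),(207,185),(274,143)]:
    c,r=rays('scene',[[u,v]]);P=c+r[0]*d[v,u]  # r has unit optical depth
    print(u,v,P.round(3),comp(P).round(3))
E
```

```text
203 195 [ 0.515 -0.18   0.218] [[-0.078 -0.043]]
205 192 [ 0.523 -0.181  0.235] [[-0.071 -0.047]]
210 168 [ 0.485 -0.105  0.235] [[-0.077  0.037]]
211 176 [ 0.504 -0.128  0.236] [[-0.068  0.009]]
207 185 [ 0.516 -0.162  0.24 ] [[-0.07  -0.026]]
274 143 [ 0.655 -0.071  0.386] [[0.093 0.004]]
```

```bash
python3 - <<'E'
from h import *
o=get_obs();print(o['time'],abs(o['qd']).max());print(job_done())
E
```

```text
9.675 0.09778165515701426
the job is handed in; nothing more can be done
None
```

The squeegee is out of the compartment and held still above the hatch, and I handed the job in at 9.7 s of the 38 s allowed. `job_done` gives no verdict.

**What I did:** I gripped the handle about 65 mm from its middle towards the tail. I slid it back about 45 mm so the tail came clear into the hatch. Lifting then brought the tail up first, while the head swung down inside the compartment. Finally I moved it forward and up until the head came out.

**Last checks, from the depth image and robot state:**
- **Height:** the head is at about z = 0.22–0.24 m and the tail at about 0.38 m. The lowest part is roughly 0.15 m above the compartment's top.
- **Position:** the middle is about 2 cm from the hatch centre, measured horizontally.
- **Grip:** the grip is set at 60 N, the fingers are open 22 mm on the handle, and the arm is at rest.
- **Surroundings:** the scoop, jar and the other things in view looked to be where they started. I judged this by eye and did not measure it.

I did not measure the end heights while the tail was out and the head still inside. The picture with the TCP at z = 0.124 m showed the tail above the hatch and the head still under the top board. None of the checks failed or disagreed.

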